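# Bolt down the crate stop beside the kimchi fridge

### The job

Lock the crate stop to its slotted rail with the loose hammer-head bolt and its hand nut: lower the bolt's head lengthwise through the long hole in the stop's foot into the rail's slot until the nut's flange rests on the foot, turn the nut clockwise so that the head swings square under the rail's lips, and go on turning until the nut is hand-tight on the foot (about 0.2 N m), no harder. Do not lean on the bolt or force it, leave the stop where it stands against the crates, disturb nothing else on the bench, and let go at the end.

Things in the scene. Friction and masses are not known exactly. Their poses are not given: they have to be found in the camera images.
- grip (a point): Centre of the soft black rubber grip on the nut of the loose steel bolt, which starts standing on its head on the bench before the rail. The grip is an upright square block, 24 x 24 mm (its x and y square to its faces), 34 mm high; this point is half-way up. Below it a round hub (20 mm) leads to the nut's flange (29 mm across, 3 mm thick), its underside 27 mm below this point. z points up.
- knob: The hand nut (0.07 kg); origin on the bolt's axis at the flange's underside. Fast right-hand thread, 10 mm per turn: clockwise from above runs it down. Thread friction is about 0.07 N m, so a free bolt turns along with it. The rubber grip gives by about 1 rad per N m and springs back; leaning on it adds drag. How far it is run down at the start, and so the grip's angle to the head, differs.
- bolt_head (a point): Middle of the top face of the bolt's steel hammer head. The head is 34 mm long (its x), 18 mm wide (its y), 7 mm thick; two opposite corners are rounded so that it can swing clockwise (from above) under the lips and stops against the slot's walls some 5 to 14 degrees past square. Shank 12 mm across. At the start the nut's flange is 11.5 to 14 mm above this point. z points up.
- bolt: The loose bolt (0.08 kg); origin 7 mm below bolt_head, in the middle of the head's underside, same axes.
- stop_hole (a point): Middle of the long hole in the foot of the crate stop, at the foot's top face, 26 mm above the bench. The hole is 22 mm (its x, across the rail) by 42 mm (its y, along the rail) and lies over the rail's slot within about 1 mm. The stop's upright, 80 mm high, is 105 mm away towards its -y, and just behind it stand the two stacked light-blue crates, 201 mm high.
- stop: Crate stop: a loose grey steel angle (0.35 kg) astride the rail, foot 49 mm wide and 5 mm thick with cheeks down both sides of the rail, upright almost touching the crates. Origin 5 mm below stop_hole, same axes. When the nut bites on its foot the torque at the grip rises by about 0.45 N m per radian; 0.2 N m clamps with 12 to 22 N, which is right; under 8 N or over 35 N is wrong.
- rack: Two parallel aluminium T-slot rails fixed to the bench; origin at bench height under the middle of the front rail (the robot's side, under the stop), y along it, x across, z up. Rail 41 mm wide, 21 high, 640 long; slot 22 mm wide between lips 5 mm thick (undersides at 16 mm); channel below 36 mm wide, floor at 2.5 mm. Flange on foot, head square: 1.5 to 4 mm of play before the nut bites.
- foot_mid (a point): Bystander: spare levelling foot of the rack, a round black pad 38 mm across with an upright 10 mm steel stud and hexagon nut, 51 mm high; this point is half-way up. Not the bolt.
- cup: Bystander: small steel cup, 60 mm across, 45 mm high; origin under its centre.
- bowl: Bystander: steel bowl, 110 mm across, 45 mm high, between the two rails; origin under its centre.
- pestle_mid (a point): Bystander: wooden pestle, 160 mm long, lying on the bench to the robot's right; this point is its middle.
- tongs_mid (a point): Bystander: steel tongs, 230 mm long, lying on the bench to the right; this point is their middle.
- spanner: Bystander: steel spanner, 150 mm long, lying on the bench to the left; origin under its middle.

How it is judged:
By the outcome, as a careful person would: the job done as asked, in the order asked, and still so for the second after the job is handed in, with the robot touching nothing.
It also fails if it takes over 72 s, if anything falls off the work surface, if the arm or the gripper's body presses on something with over 40 N, if the wrist force passes 120 N, or if a joint passes its speed limit or range.

### The arm

A 7-joint arm with a two-finger parallel gripper is mounted at the origin on the work surface. World frame = base frame: x ahead of the robot, y to its left, z up, the work surface at z = 0. Lengths are in m, angles in rad, forces in N, time in s.
With the tool pointing down it reaches from about 0.4 to 0.85 m from the base axis. Payload 4.5 kg.
Tool frame: the origin (TCP) lies on the centre line of the jaws, within the pads' length; the fingertips stand 8 mm ahead of it and the grasp point (between the pads) lies 11 mm behind it; z points along the fingers, x is the direction in which the jaws open and shut, and the axes are right-handed (so a half turn about z gives the same grasp; the last joint's range is limited). The gripper opens to 88 mm and grips with 3 to 60 N. Pads are 18 mm wide; open, the fingers measure 123 mm over their backs; the gripper's body (75 mm by 187 mm) begins 45 mm behind the grasp point.
Start: joints at [-1.125, 0.689, -0.195, 1.565, 0.157, 0.902, -0.215], TCP at [0.25, 0.573, 0.247] pointing down, gripper open.
Joint ranges: [-3.01, 3.01], [-0.46, 2.08], [-1.47, 1.51], [0.13, 2.56], [-1, 4.14], [0.04, 2.09], [-2.66, 2.66]. Speed limits (rad/s): [2.57, 2.57, 3.14, 3.14, 3.14, 3.14, 3.14].

### API

Orientations are given as a unit quaternion [x, y, z, w].
In Python, from plant import r gives the robot as it stands.
- The arm moves only by the shell command python3 -m pendant 'ROWS' [FORCE]. ROWS is JSON, a list of rows, each a list of 3 entries, a list of its own where there are three numbers: the turn, a rotation vector about the tool's x, y, z in rad, then the shift along the tool's x, y, z in m, then the opening, from 0 (shut) to 1 (fully open). In form: [[[wx, wy, wz], [tx, ty, tz], claw], ...]. A call has 1 to 10 rows; each row is the pose to reach, as a shift and turn from the pose commanded when the call began, along the tool's axes at that moment; what a row does not reach only later rows make up. A row lasts 1/10 s, in which the tool goes at most 50 mm and 8.59 degrees, less where a joint would pass 70% of its speed; a pose out of reach is approached as far as the arm can. A call with a gripper value outside its range is refused whole. The fingers move at their own pace and stop on an object; FORCE is the grip in N (left out, the last holds). Time passes only in rows, so rows that repeat a pose let the fingers close. It gives the time, the measured TCP pose, the force and the opening at its end, in the units of the state.
- r.get_state(): the state, without advancing time (a new reading comes with each control period).
- r.snapshot(name): name is "scene" or "top"; returns a dict with "image" (480x640x3 uint8, red, green, blue), "mtx" (3x3 intrinsics, pixels), "R" (3x3) and "t" (3): a world point X has camera coordinates R X + t. Camera axes: x right, y down, z forward; pixel columns grow to the right and rows downward; lengths in m; the calibration is good to about 2 mm. A picture is of the moment at which its call begins. There is no depth.
- r.finish_job(): hands the job in, once; it reports no verdict.
The state is a dict: "clock": time; "q": joint angles; "qd": joint speeds; "joint_torque": joint torques, N m; "tool_pos": TCP position; "eef_rot": TCP orientation; "contact_force": force on the tool from outside, world axes, zero at the start; "moment": the same for the moment, N m; "opening": opening from 0.0 (shut) to 1.0 (fully open).
Only numpy, scipy, OpenCV 4.12 (cv2) and the standard library are available. Lean on these libraries where they do the work, as an engineer would, in place of code of your own. Each camera call takes 0.05 s, during which the arm holds its last target. There are 200 camera calls.

## Working session

There is one attempt and no reset: what is moved stays moved. The work goes in short steps, Python scripts to look and compute and a shell command to move; the robot and the scene stay as the last step left them, time stands still between calls to the robot, and variables do not carry over. Pictures are saved under pics/ and viewed, about 8 in all and at most 12, crops included, and the job is handed in when it is done.

```bash
mkdir -p pics
cat > h.py <<'E'
import numpy as np, cv2
from plant import r
from scipy.spatial.transform import Rotation as Ro
def snap(n,f):
    s=r.snapshot(n); cv2.imwrite('pics/'+f+'.png',s['image'][:,:,::-1]); np.savez('pics/'+f+'.npz',**s); return s
def ray(s,u,v):
    d=np.linalg.inv(s['mtx'])@np.array([u,v,1.]); R=np.array(s['R']); return -R.T@np.array(s['t']), R.T@d
def onz(s,u,v,z):
    o,d=ray(s,u,v); return o+d*(z-o[2])/d[2]
def proj(s,X):
    p=np.array(s['mtx'])@(np.array(s['R'])@np.array(X)+np.array(s['t'])); return p[:2]/p[2]
def tri(s1,p1,s2,p2):
    o1,d1=ray(s1,*p1);o2,d2=ray(s2,*p2)
    a=np.linalg.lstsq(np.c_[d1,-d2],o2-o1,rcond=None)[0]
    A,B=o1+a[0]*d1,o2+a[1]*d2
    return (A+B)/2,np.linalg.norm(A-B)
E
python3 - <<'E'
from h import *
np.set_printoptions(precision=4,suppress=True)
for n in('scene','top'):
    s=snap(n,n+'0'); print(n,s['mtx'].tolist(),ray(s,320,240)[0],ray(s,320,240)[1])
print(r.get_state())
E
```

```text
scene [[570.3963239670417, 0.0, 313.17575851659745], [0.0, 570.3963239670417, 228.47408795893597], [0.0, 0.0, 1.0]] [ 0.9084 -0.4395  1.0635] [-0.2897  0.4185 -0.8611]
top [[475.3925189987323, 0.0, 327.1585972740321], [0.0, 475.3925189987323, 235.16549440345017], [0.0, 0.0, 1.0]] [0.4525 0.0531 1.3135] [ 0.0734  0.0286 -0.9971]
{'clock': 0.1, 'q': array([-1.1252,  0.6899, -0.1945,  1.5662,  0.1573,  0.9025, -0.2151]), 'qd': array([ 0.0002, -0.003 ,  0.0008, -0.002 ,  0.0012, -0.0002, -0.0009]), 'joint_torque': array([ -0.0029, -52.85  ,  -1.2713, -15.3838,  -0.0525,   0.0019,
         0.    ]), 'tool_pos': array([0.25  , 0.5722, 0.246 ]), 'eef_rot': array([ 0.8367,  0.5476, -0.0006,  0.0005]), 'contact_force': array([0.0396, 0.743 , 0.3121]), 'moment': array([-0.0045,  0.013 , -0.0262]), 'opening': 0.9982941248428603}
```

View pics/scene0.png

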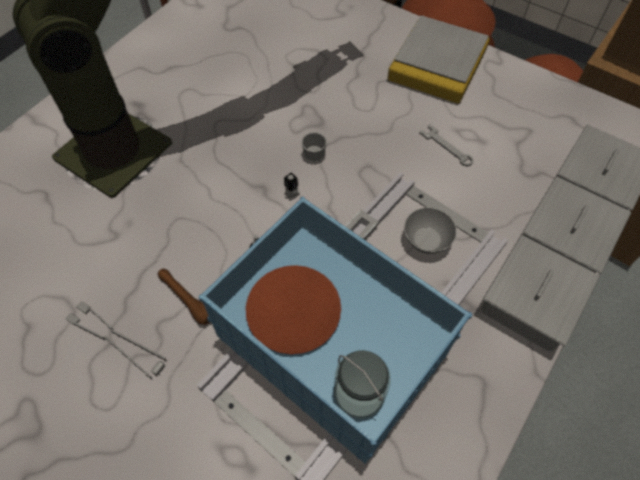

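View pics/top0.png

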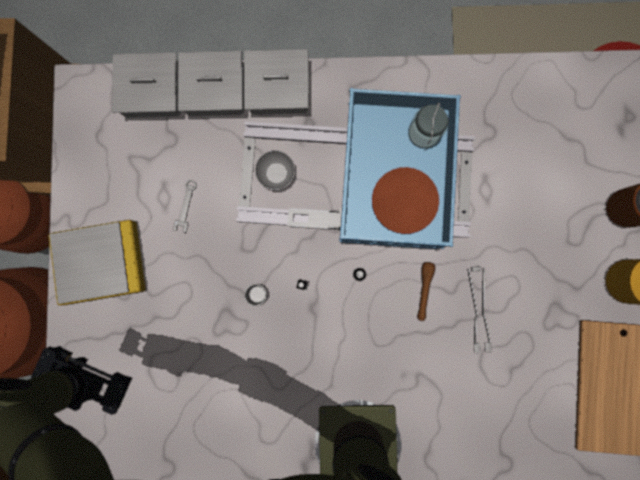

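Top view: the bolt is probably the square at (302,284), with the ring at (360,274) being the foot and the stop at about (315,217). In the scene view the bolt is at (291,183) and the stop near (370,220). I'll zoom in on both.

Run:
```python
from h import *
a=cv2.imread('pics/top0.png');b=cv2.imread('pics/scene0.png')
def c(i,x,y,w,h):return cv2.resize(i[y:y+h,x:x+w],(400,300),interpolation=cv2.INTER_CUBIC)
m=np.vstack([np.hstack([c(a,282,269,40,30),c(a,275,190,80,60)]),np.hstack([c(b,271,168,40,30),c(b,340,180,80,60)])])
m=cv2.convertScaleAbs(m,alpha=1.3);cv2.imwrite('pics/z0.png',m)
```

```text
(no output)
```

View pics/z0.png

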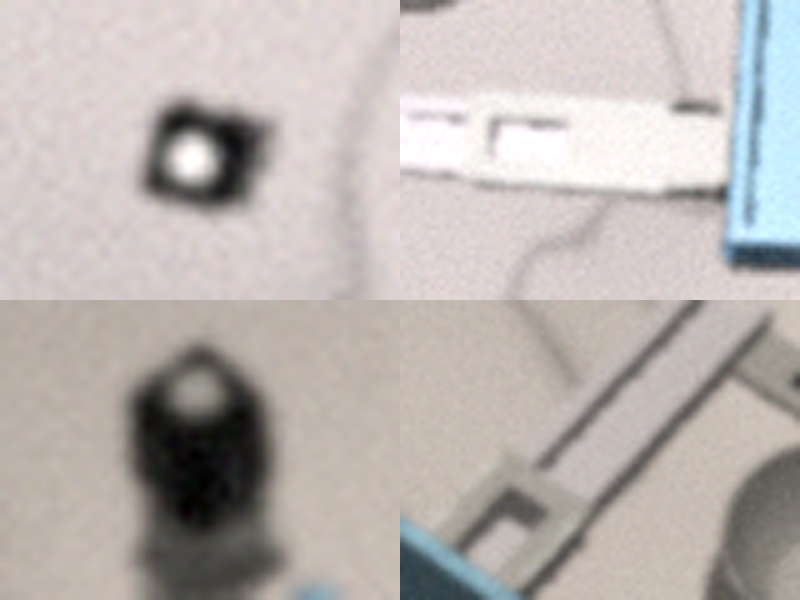

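The square with the bright shank end at top (301.5,284.5) is the bolt. The hole shows at top ≈(329,214) and scene ≈(361,227), partly clipped by the crate edge. I'll measure the grip outline and view finer crops of the hole and head.

Run:
```python
from h import *
np.set_printoptions(precision=4,suppress=True)
A=np.load('pics/top0.npz');B=np.load('pics/scene0.npz')
g=cv2.cvtColor(A['image'],cv2.COLOR_RGB2GRAY)
x0,y0=285,268;k=8
c=cv2.resize(g[y0:y0+32,x0:x0+34],None,fx=k,fy=k,interpolation=cv2.INTER_CUBIC)
for th in(70,90,110):
    m=(c<th).astype(np.uint8); cs,_=cv2.findContours(m,0,2); q=max(cs,key=cv2.contourArea)
    rc=cv2.minAreaRect(q); px=cv2.boxPoints(rc)
    px=(px+.5)/k-.5+[x0,y0]; W=np.array([onz(A,u,v,.0635) for u,v in px])
    e=W[1]-W[0];f=W[2]-W[1]; print(th,W.mean(0),np.hypot(*e[:2]),np.hypot(*f[:2]),np.degrees(np.arctan2(e[1],e[0])))
print('spot',onz(A,282+19/1-0,284.6,.065), 'scene spot', *[onz(B,290.5,177.0,z) for z in(.06,.065,.07)])
def cr(s,x,y,w,h):
    i=cv2.resize(s['image'][y:y+h,x:x+w,::-1],(400,300),interpolation=cv2.INTER_CUBIC);i=i.astype(float);lo,hi=np.percentile(i,[1,99]);return np.clip((i-lo)/(hi-lo)*255,0,255).astype(np.uint8)
m=np.vstack([np.hstack([cr(A,285,200,60,45),cr(A,285,268,32,24)]),np.hstack([cr(B,345,205,40,30),cr(B,275,172,32,24)])])
cv2.imwrite('pics/z1.png',m)
```

```text
70 [0.4294 0.1385 0.0635] 0.023134326362221666 0.02569741720716391 -15.008234114049033
90 [0.4294 0.1383 0.0635] 0.024904693155330955 0.027987371576582553 -14.203264799796052
110 [0.4292 0.1379 0.0635] 0.026768958525182632 0.030371738675147537 -14.532807930999189
spot [0.4286 0.1408 0.065 ] scene spot [0.4263 0.1431 0.06  ] [0.4287 0.1402 0.065 ] [0.4311 0.1373 0.07  ]
```

View pics/z1.png

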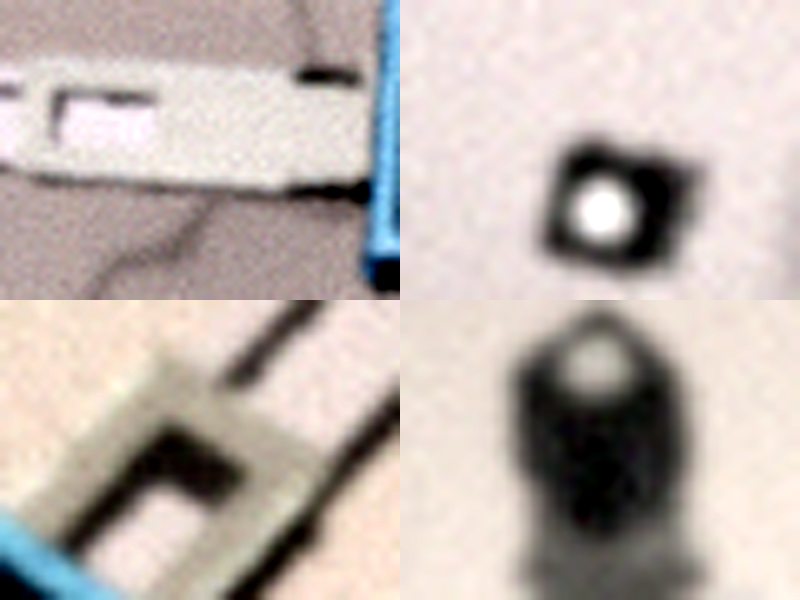

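Run:
```python
from h import *
np.set_printoptions(precision=4,suppress=True)
A=np.load('pics/top0.npz');B=np.load('pics/scene0.npz')
hc=[(292.5,213.7),(308,214.2),(308,222.2),(292.5,221.5)]
W=np.array([onz(A,*p,.026) for p in hc]);print('top hole',W,W.mean(0))
for p in[(362,217),(369,221.5)]: print('scene hole end',onz(B,*p,.026))
print('scene foot end', onz(B,361,210.3,.026),onz(B,377,220.5,.026))
g=cv2.cvtColor(A['image'],cv2.COLOR_RGB2GRAY).astype(float)
# rear rail far edge: strongest vertical gradient near expected rows
P=[]
for u in list(range(252,340,6))+list(range(463,471,2)):
    row0=126+(u-250)*0.058
    col=g[int(row0)-10:int(row0)+8,u-1:u+2].mean(1); d=np.diff(col); i=np.argmax(d)
    P.append(onz(A,u,int(row0)-10+i+.5,.021)); 
P=np.array(P); print(P[:,:2].T)
k=np.polyfit(P[:,1],P[:,0],1); print('rail dx/dy',k, 'res',np.std(P[:,0]-np.polyval(k,P[:,1])))
print('bolt',onz(A,300.5,284.3,.065))
i=B['image'][176:212,267:315,::-1];i=cv2.resize(i,(640,480),interpolation=cv2.INTER_CUBIC).astype(float)
cv2.imwrite('pics/z2.png',np.clip(i*1.6,0,255))
```

```text
top hole [[0.621  0.1637 0.026 ]
 [0.6186 0.1214 0.026 ]
 [0.5967 0.1217 0.026 ]
 [0.5995 0.164  0.026 ]] [0.6089 0.1427 0.026 ]
scene hole end [0.6011 0.164  0.026 ]
scene hole end [0.6197 0.1628 0.026 ]
scene foot end [0.59   0.1774 0.026 ] [0.6325 0.1748 0.026 ]
[[ 0.8662  0.8657  0.8653  0.8621  0.8616  0.8612  0.8579  0.8575  0.8543
   0.8538  0.8506  0.8502  0.8497  0.8465  0.8461  0.8147  0.8117  0.8144
   0.8143]
 [ 0.2736  0.2569  0.2401  0.2234  0.2067  0.1899  0.1732  0.1565  0.1399
   0.1232  0.1065  0.0898  0.0732  0.0565  0.0399 -0.3103 -0.3156 -0.3213
  -0.3268]]
rail dx/dy [0.0903 0.8425] res 0.0009987303705218502
bolt [0.4294 0.1421 0.065 ][ WARN:0@0.830] global loadsave.cpp:1063 imwrite_ Unsupported depth image for selected encoder is fallbacked to CV_8U.
```

View pics/z2.png

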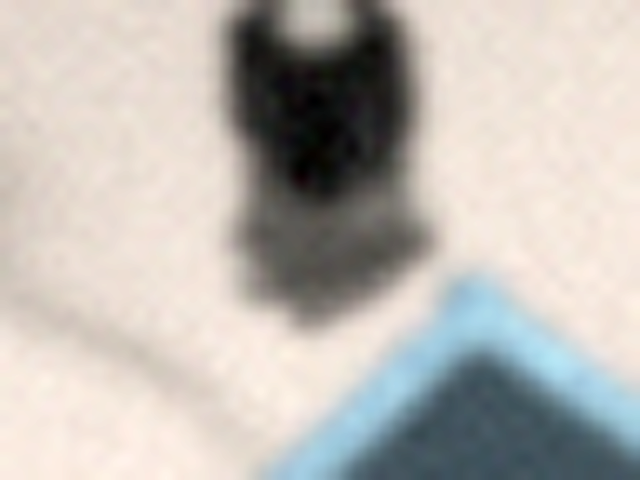

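The head's near corner sits at zoom (308,325), with its long edge running to (435,240) and short edge to (240,290).

Run:
```python
from h import *
np.set_printoptions(precision=4,suppress=True)
B=np.load('pics/scene0.npz')
f=lambda x,y:(267+x/13.333-.5,176+y/13.333-.5)
c,rr,l=[onz(B,*f(*p),.002) for p in((308,325),(432,248),(245,293))]
for a in(rr-c,l-c): print(np.hypot(*a[:2]),np.degrees(np.arctan2(a[1],a[0])))
print(c,rr,l)
# expected corners for head at given angle
C=np.array([.4288,.1408])
for th in range(0,180,15):
    t=np.radians(th);e=np.array([np.cos(t),np.sin(t)]);n=np.array([-e[1],e[0]])
    pts=[proj(B,[*(C+sx*.017*e+sy*.009*n),0.003]) for sx,sy in((1,1),(1,-1),(-1,-1),(-1,1))]
    print(th,[ (np.round((p[0]+.5-267)*13.333),np.round((p[1]+.5-176)*13.333)) for p in pts])
```

```text
0.026127159000840446 72.27110717334858
0.012744209148850898 -176.50488547744942
[0.4349 0.1237 0.002 ] [0.4429 0.1486 0.002 ] [0.4222 0.123  0.002 ]
0 [(np.float64(450.0), np.float64(248.0)), (np.float64(388.0), np.float64(320.0)), (np.float64(227.0), np.float64(226.0)), (np.float64(289.0), np.float64(156.0))]
15 [(np.float64(450.0), np.float64(224.0)), (np.float64(412.0), np.float64(306.0)), (np.float64(226.0), np.float64(250.0)), (np.float64(265.0), np.float64(169.0))]
30 [(np.float64(443.0), np.float64(201.0)), (np.float64(432.0), np.float64(287.0)), (np.float64(233.0), np.float64(274.0)), (np.float64(245.0), np.float64(188.0))]
45 [(np.float64(428.0), np.float64(180.0)), (np.float64(445.0), np.float64(265.0)), (np.float64(247.0), np.float64(294.0)), (np.float64(232.0), np.float64(209.0))]
60 [(np.float64(408.0), np.float64(164.0)), (np.float64(451.0), np.float64(241.0)), (np.float64(268.0), np.float64(311.0)), (np.float64(226.0), np.float64(233.0))]
75 [(np.float64(382.0), np.float64(152.0)), (np.float64(449.0), np.float64(217.0)), (np.float64(293.0), np.float64(323.0)), (np.floa
[... 320 characters left out ...]
 (np.float64(253.0), np.float64(300.0))]
120 [(np.float64(297.0), np.float64(153.0)), (np.float64(401.0), np.float64(160.0)), (np.float64(380.0), np.float64(322.0)), (np.float64(275.0), np.float64(315.0))]
135 [(np.float64(271.0), np.float64(165.0)), (np.float64(375.0), np.float64(150.0)), (np.float64(406.0), np.float64(310.0)), (np.float64(301.0), np.float64(326.0))]
150 [(np.float64(250.0), np.float64(182.0)), (np.float64(346.0), np.float64(146.0)), (np.float64(427.0), np.float64(293.0)), (np.float64(330.0), np.float64(330.0))]
165 [(np.float64(235.0), np.float64(203.0)), (np.float64(317.0), np.float64(148.0)), (np.float64(442.0), np.float64(271.0)), (np.float64(360.0), np.float64(328.0))]
```

Head angle ≈ 80° in the world frame; the rail runs at 84.8° and the hole is at (0.609, 0.143). Next I'll approach the bolt with the jaws along the grip's 75.5° face normal.

```bash
cat >> h.py <<'E'
def rows(p0,yaw0,p1,yaw1):
    "shift and turn in the tool axes, tool down, yaw of tool x in deg"
    y=np.radians(yaw0);R=np.c_[[np.cos(y),np.sin(y),0],[np.sin(y),-np.cos(y),0],[0,0,-1]]
    print('wz %.4f'%np.radians(yaw0-yaw1),'t',np.round(R.T@(np.array(p1)-p0),4))
def st():
    s=r.get_state();y=Ro.from_quat(s['eef_rot']).as_matrix()
    print('t',round(s['clock'],2),'p',np.round(s['tool_pos'],4),'yaw %.2f tilt %.2f'%(np.degrees(np.arctan2(y[1,0],y[0,0])),np.degrees(np.arccos(-y[2,2]))),'F',np.round(s['contact_force'],2),'M',np.round(s['moment'],3),'op %.3f'%s['opening'],'q',np.round(s['q'],2));return s
E
python3 -c "
from h import *
st()
rows([.25,.573,.247],66.4,[.429,.1405,.12],75.5)"
```

```text
t 0.1 p [0.25   0.5722 0.246 ] yaw 66.41 tilt 0.09 F [0.04 0.74 0.31] M [-0.004  0.013 -0.026] op 0.998 q [-1.13  0.69 -0.19  1.57  0.16  0.9  -0.22]
wz -0.1588 t [-0.3247  0.3372  0.127 ]
```

```bash
python3 -m pendant '[[[0,0,-0.08],[-0.10,0.10,0],0.55],[[0,0,-0.159],[-0.3247,0.3372,0],0.55],[[0,0,-0.159],[-0.3247,0.3372,0.05],0.55],[[0,0,-0.159],[-0.3247,0.3372,0.1],0.55],[[0,0,-0.159],[-0.3247,0.3372,0.127],0.55],[[0,0,-0.159],[-0.3247,0.3372,0.127],0.55],[[0,0,-0.159],[-0.3247,0.3372,0.127],0.55],[[0,0,-0.159],[-0.3247,0.3372,0.127],0.55],[[0,0,-0.159],[-0.3247,0.3372,0.127],0.55],[[0,0,-0.159],[-0.3247,0.3372,0.127],0.55]]'
python3 -m pendant '[[[0,0,0],[0,0,0],0.55],[[0,0,0],[0,0,0],0.55],[[0,0,0],[0,0,0],0.55],[[0,0,0],[0,0,0],0.55],[[0,0,0],[0,0,0],0.55]]'
python3 - <<'E'
from h import *
st(); a=snap('top','top1');b=snap('scene','scene1')
i=np.hstack([cv2.resize(a['image'][240:330,250:370],(400,300)),cv2.resize(b['image'][120:240,220:380],(400,300))])[:,:,::-1]
cv2.imwrite('pics/z3.png',i)
E
```

```text
clock: 1.1
tool_pos: [0.4296, 0.1374, 0.1187]
eef_rot: [0.791, 0.612, -0.001, 0.0]
contact_force: [0.7, -0.1, 0.1]
opening: 0.55
clock: 1.6
tool_pos: [0.429, 0.1417, 0.1201]
eef_rot: [0.79, 0.613, 0.001, -0.0]
contact_force: [-0.0, 1.0, -0.3]
opening: 0.549
t 1.6 p [0.429  0.1417 0.1201] yaw 75.66 tilt 0.07 F [-0.01  0.95 -0.26] M [ 0.019 -0.01  -0.026] op 0.549 q [-0.31  0.71 -0.18  2.19  0.44  0.27  0.45]
```

View pics/z3.png

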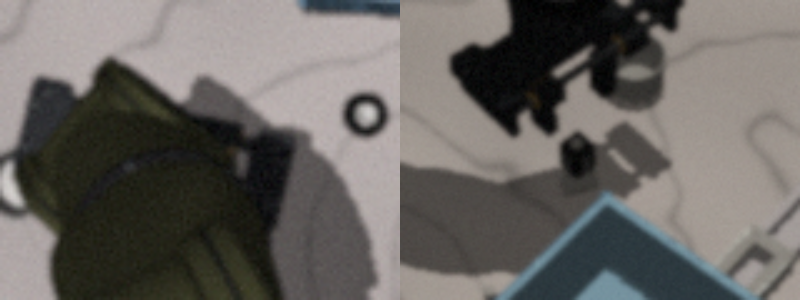

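The gripper is above the bolt, with the fingers straddling it. Now descending and gripping.

```bash
python3 -m pendant '[[[0,0,0],[0,0,0.03],0.55],[[0,0,0],[0,0,0.06],0.55],[[0,0,0],[0,0,0.075],0.55],[[0,0,0],[0,0,0.082],0.55],[[0,0,0],[0,0,0.082],0.55],[[0,0,0],[0,0,0.082],0.55],[[0,0,0],[0,0,0.082],0.2],[[0,0,0],[0,0,0.082],0.2],[[0,0,0],[0,0,0.082],0.2],[[0,0,0],[0,0,0.082],0.2]]' 20
python3 -c "from h import *;st()"
python3 -m pendant '[[[0,0,0],[0,0,0],0.1],[[0,0,0],[0,0,0],0.1],[[0,0,0],[0,0,0],0.1]]' 20
python3 -c "from h import *;st()"
```

```text
clock: 2.7
tool_pos: [0.4295, 0.1405, 0.0379]
eef_rot: [0.791, 0.612, 0.0, -0.0]
contact_force: [0.4, 0.7, 1.0]
opening: 0.267
t 2.7 p [0.4295 0.1405 0.0379] yaw 75.51 tilt 0.05 F [0.35 0.66 1.04] M [ 0.056 -0.047 -0.008] op 0.267 q [-0.4   0.89 -0.04  2.22  0.72  0.04  0.18]
clock: 3.0
tool_pos: [0.4295, 0.1405, 0.0379]
eef_rot: [0.791, 0.612, 0.0, -0.0]
contact_force: [0.3, 1.2, 2.7]
opening: 0.27
t 3.0 p [0.4295 0.1405 0.0379] yaw 75.52 tilt 0.05 F [0.33 1.24 2.73] M [ 0.118 -0.05   0.039] op 0.270 q [-0.4   0.89 -0.04  2.22  0.72  0.04  0.18]
```

```bash
python3 -c "
from h import *
rows([.429,.1405,.038],75.5,[.56,.15,.30],75.5)"
python3 -m pendant '[[[0,0,0],[0,0,-0.01],0.1],[[0,0,0],[0,0,-0.03],0.1],[[0,0,0],[0,0,-0.07],0.1],[[0,0,0],[0.01,0.02,-0.11],0.1],[[0,0,0],[0.02,0.05,-0.15],0.1],[[0,0,0],[0.03,0.09,-0.19],0.1],[[0,0,0],[0.042,0.1245,-0.23],0.1],[[0,0,0],[0.042,0.1245,-0.262],0.1],[[0,0,0],[0.042,0.1245,-0.262],0.1],[[0,0,0],[0.042,0.1245,-0.262],0.1]]'
python3 - <<'E'
from h import *
s=st(); b=snap('scene','scene2')
p=proj(b,s['tool_pos']+[0,0,-.03]);print(p)
x,y=int(p[0])-40,int(p[1])-30
i=cv2.resize(b['image'][y:y+60,x:x+80,::-1],(800,600),interpolation=cv2.INTER_CUBIC);cv2.imwrite('pics/z4.png',np.clip(i*1.8,0,255).astype(np.uint8));print(x,y)
E
```

```text
wz 0.0000 t [ 0.042   0.1244 -0.262 ]
clock: 4.0
tool_pos: [0.5596, 0.1493, 0.2993]
eef_rot: [0.791, 0.612, -0.001, 0.0]
contact_force: [-0.3, 0.3, -1.9]
opening: 0.276
t 4.0 p [0.5596 0.1493 0.2993] yaw 75.50 tilt 0.07 F [-0.27  0.34 -1.88] M [-0.019  0.011  0.002] op 0.276 q [-0.    0.61 -0.59  1.63  0.39  1.02  0.61]
[346.70735175 138.72600873]
306 108
```

View pics/z4.png

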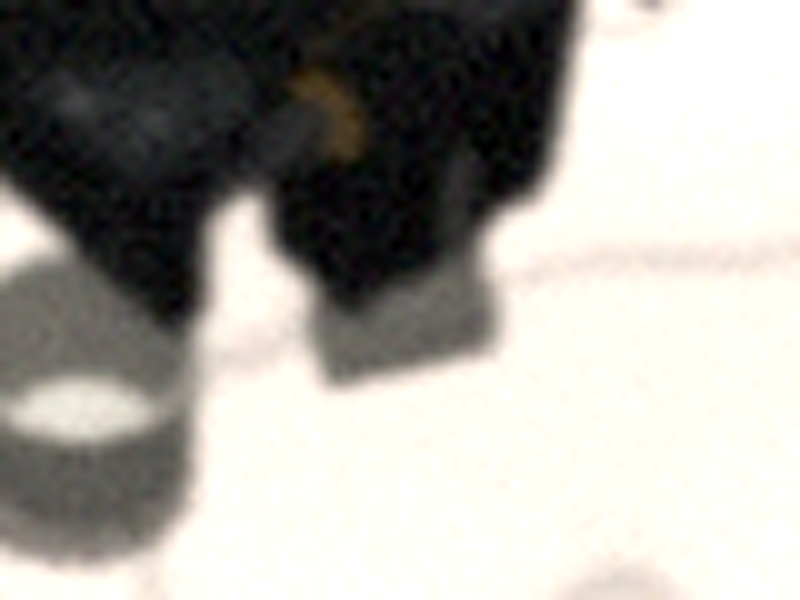

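The lifted head's lower edge runs from crop (335,385) to (495,350). Casting these rays at the head's underside height gives its angle.

Run:
```python
from h import *
np.set_printoptions(precision=4,suppress=True)
B=np.load('pics/scene2.npz'); z=.2613
f=lambda x,y:(306+x/10-.5,108+y/10-.5)
c,rr,l=[onz(B,*f(*p),z) for p in((337,385),(497,352),(318,330))]
for a in(rr-c,l-c): print(np.hypot(*a[:2]),np.degrees(np.arctan2(a[1],a[0])))
C=np.array([.5596,.1493])
for th in (60,65,70,75,80,85,90,95,100):
    t=np.radians(th);e=np.array([np.cos(t),np.sin(t)]);n=np.array([-e[1],e[0]])
    pts=[proj(B,[*(C+sx*.017*e+sy*.009*n),z]) for sx,sy in((1,-1),(-1,-1),(-1,1))]
    print(th,[ (round((p[0]+.5-306)*10),round((p[1]+.5-108)*10)) for p in pts])
# automatic: dark/steel mask lower boundary line fit
g=cv2.cvtColor(B['image'],cv2.COLOR_RGB2GRAY).astype(float)
P=[]
for u in range(341,354):
    col=g[136:152,u]; d=np.diff(col); i=np.argmax(d); 
    w=np.clip(d[max(i-2,0):i+3],0,None); P.append((u,136+max(i-2,0)+.5+(w*np.arange(len(w))).sum()/w.sum()))
P=np.array(P);k=np.polyfit(P[:,0],P[:,1],1);print(P[:,1],k)
a,b=[onz(B,u,np.polyval(k,u),z) for u in(341,353)];print(np.degrees(np.arctan2(*(b-a)[1::-1])),a,b)
```

```text
0.030268669196986595 49.46263964194549
0.013384113887504673 138.72895866037646
60 [(516, 345), (349, 407), (305, 337)]
65 [(516, 337), (357, 411), (305, 345)]
70 [(515, 330), (365, 414), (306, 352)]
75 [(513, 323), (373, 417), (308, 359)]
80 [(510, 317), (382, 420), (310, 366)]
85 [(507, 310), (391, 421), (314, 372)]
90 [(503, 304), (400, 422), (318, 379)]
95 [(498, 298), (410, 423), (322, 385)]
100 [(492, 292), (419, 423), (328, 391)]
[145.8187 145.625  145.3901 145.1136 144.9651 144.7889 144.6429 144.1889
 143.9565 143.691  143.4318 143.2111 143.0402] [ -0.2388 227.3085]
51.663034392488214 [0.5569 0.1351 0.2613] [0.5711 0.1532 0.2613]
```

The head now lies at about 51° in the world, with visible corners that fit the rounded-corner geometry. The rail needs 84.8°, so I'll turn +34° to yaw 109.5 and go above the hole, higher than the crates, to check.

```bash
python3 -c "
from h import *
rows([.56,.15,.30],75.5,[.609,.143,.18],109.5)"
python3 -m pendant '[[[0,0,-0.12],[0.005,0.05,0],0.1],[[0,0,-0.25],[0.0055,0.0492,0],0.1],[[0,0,-0.38],[0.0055,0.0492,0.03],0.1],[[0,0,-0.5],[0.0055,0.0492,0.06],0.1],[[0,0,-0.593],[0.0055,0.0492,0.09],0.1],[[0,0,-0.593],[0.0055,0.0492,0.12],0.1],[[0,0,-0.593],[0.0055,0.0492,0.12],0.1],[[0,0,-0.593],[0.0055,0.0492,0.12],0.1],[[0,0,-0.593],[0.0055,0.0492,0.12],0.1]]'
python3 - <<'E'
from h import *
s=st(); b=snap('scene','scene3');snap('top','top3')
p=proj(b,s['tool_pos']+[0,0,-.05]);print(p)
x,y=int(p[0])-40,int(p[1])-30
i=cv2.resize(b['image'][y:y+60,x:x+80,::-1],(800,600),interpolation=cv2.INTER_CUBIC);cv2.imwrite('pics/z5.png',np.clip(i*1.8,0,255).astype(np.uint8));print(x,y)
E
```

```text
wz -0.5934 t [0.0055 0.0492 0.12  ]
clock: 4.95
tool_pos: [0.6096, 0.1435, 0.1808]
eef_rot: [0.577, 0.817, 0.001, 0.0]
contact_force: [-0.1, -0.1, -2.0]
opening: 0.273
t 4.95 p [0.6096 0.1435 0.1808] yaw 109.52 tilt 0.09 F [-0.08 -0.05 -1.96] M [ 0.078 -0.024 -0.033] op 0.273 q [ 0.05  0.84 -0.66  1.61  0.62  0.91  1.06]
[363.35870228 197.48858185]
323 167
```

View pics/z5.png

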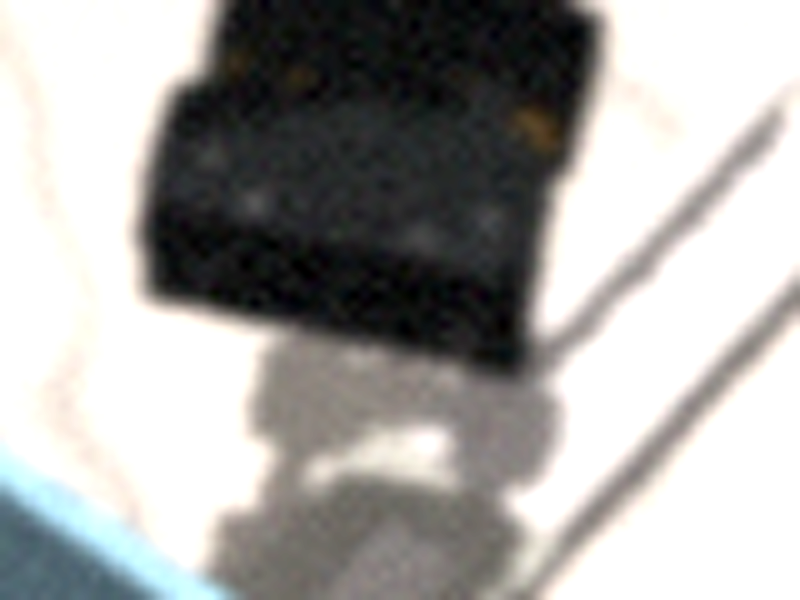

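At this yaw the near finger hides the bolt. The grey shapes below it are the stop's foot with shadows on it, so this view says nothing about the head. I'll turn the jaws square to the camera and measure the head from there.

```bash
python3 -m pendant '[[[0,0,0.14],[0,0,0],0.1],[[0,0,0.28],[0,0,0],0.1],[[0,0,0.42],[0,0,0],0.1],[[0,0,0.56],[0,0,0],0.1],[[0,0,0.7],[0,0,0],0.1],[[0,0,0.84],[0,0,0],0.1],[[0,0,0.98],[0,0,0],0.1],[[0,0,1.12],[0,0,0],0.1],[[0,0,1.26],[0,0,0],0.1],[[0,0,1.3963],[0,0,0],0.1]]'
python3 -m pendant '[[[0,0,0],[0,0,0],0.1],[[0,0,0],[0,0,0],0.1],[[0,0,0],[0,0,0],0.1]]'
python3 - <<'E'
from h import *
s=st(); b=snap('scene','scene4')
p=proj(b,s['tool_pos']+[0,0,-.03]);print(p)
x,y=int(p[0])-32,int(p[1])-24
i=cv2.resize(b['image'][y:y+48,x:x+64,::-1],(800,600),interpolation=cv2.INTER_CUBIC);cv2.imwrite('pics/z6.png',np.clip(i*1.8,0,255).astype(np.uint8));print(x,y)
E
```

```text
clock: 6.05
tool_pos: [0.6097, 0.1435, 0.1811]
eef_rot: [0.968, 0.252, 0.001, -0.0]
contact_force: [0.4, 0.1, -2.0]
opening: 0.272
clock: 6.35
tool_pos: [0.6094, 0.143, 0.1802]
eef_rot: [0.967, 0.256, 0.0, -0.0]
contact_force: [0.1, 0.1, -2.8]
opening: 0.272
t 6.35 p [0.6094 0.143  0.1802] yaw 29.63 tilt 0.05 F [ 0.09  0.14 -2.81] M [-0.025  0.003 -0.01 ] op 0.272 q [-0.15  0.78 -0.29  1.62  0.29  0.78 -0.04]
[363.77996204 191.96442938]
331 167
```

View pics/z6.png

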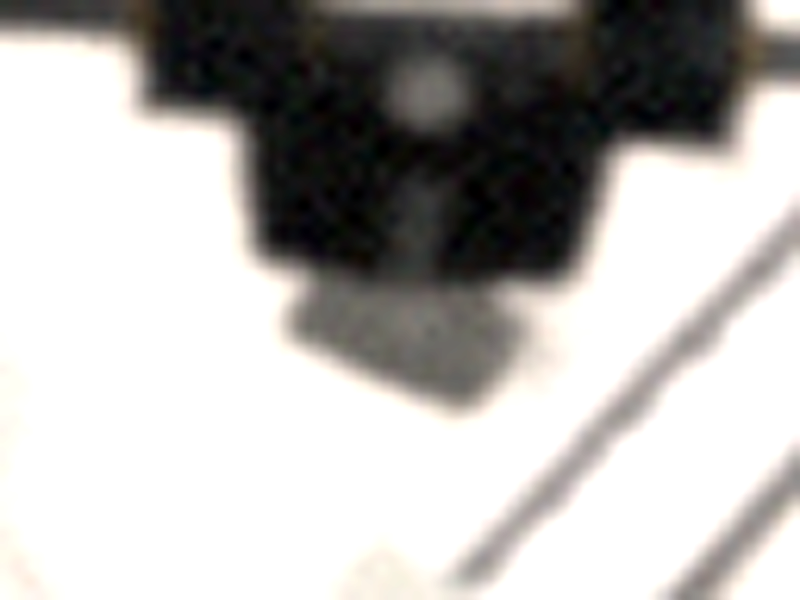

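This view is clear: the lower long edge of the head runs from crop (290,330) to (460,410), the end edge goes on to (525,340), and the shank end is at (428,90). Now fitting these.

Run:
```python
from h import *
np.set_printoptions(precision=4,suppress=True)
B=np.load('pics/scene4.npz'); T=np.array([.6094,.143,.1802]); z=T[2]-.038
g=cv2.cvtColor(B['image'],cv2.COLOR_RGB2GRAY).astype(float)
P=[]
for u in range(355,367):
    col=g[190:204,u]; d=np.diff(col); i=np.argmax(d); lo=max(i-2,0)
    w=np.clip(d[lo:i+3],0,None); P.append((u,190+lo+.5+(w*np.arange(len(w))).sum()/w.sum()))
P=np.array(P);print(P[:,1])
for a,b in((0,12),(0,10),(1,11)):
    k=np.polyfit(P[a:b,0],P[a:b,1],1)
    A_,B_=[onz(B,u,np.polyval(k,u),z) for u in(355,366)];d=B_-A_
    th=np.arctan2(d[1],d[0]);n=np.array([-np.sin(th),np.cos(th)])
    print('angle',np.degrees(th),'edge offset',n@(T[:2]-A_[:2]))
for zz in(.203,.206,.209): print('axis top',onz(B,331+428/12.5-.5,167+90/12.5-.5,zz))
f=lambda x,y:(331+x/12.5-.5,167+y/12.5-.5)
for p in((288,325),(460,410),(525,340)): print(onz(B,*f(*p),z if p[1]!=340 else z))
for th in(0,5,10):
    t=np.radians(th);e=np.array([np.cos(t),np.sin(t)]);n=np.array([-e[1],e[0]])
    print(th,[tuple(np.round((proj(B,[*(T[:2]+sx*.017*e+sy*.009*n),z])+.5-[331,167])*12.5)) for sx,sy in((1,1),(1,-1),(-1,-1))])
```

```text
[194.5103 194.7424 195.1042 195.799  196.2767 196.7245 197.2961 197.4902
 197.9433 198.449  198.6961 199.0054]
angle 6.483775266245572 edge offset 0.0082599228413391
angle 5.286166638836601 edge offset 0.008418381253966802
angle 5.551256814091865 edge offset 0.008334289161286859
axis top [0.6056 0.1459 0.203 ]
axis top [0.6066 0.1439 0.206 ]
axis top [0.6077 0.1418 0.209 ]
[0.5909 0.1355 0.1422]
[0.6219 0.1371 0.1422]
[0.6232 0.1543 0.1422]
0 [(np.float64(535.0), np.float64(359.0)), (np.float64(474.0), np.float64(437.0)), (np.float64(291.0), np.float64(336.0))]
5 [(np.float64(535.0), np.float64(351.0)), (np.float64(483.0), np.float64(433.0)), (np.float64(291.0), np.float64(345.0))]
10 [(np.float64(534.0), np.float64(342.0)), (np.float64(491.0), np.float64(428.0)), (np.float64(291.0), np.float64(353.0))]
```

Head-to-tool angle is -24.4° in both views, so inserting needs tool yaw ≈109.2. Turning back and descending carefully.

```bash
python3 -m pendant '[[[0,0,-0.14],[0,0,0],0.1],[[0,0,-0.28],[0,0,0],0.1],[[0,0,-0.42],[0,0,0],0.1],[[0,0,-0.56],[0,0,0],0.1],[[0,0,-0.7],[0,0,0],0.1],[[0,0,-0.84],[0,0,0],0.1],[[0,0,-0.98],[0,0,0],0.1],[[0,0,-1.12],[0,0,0],0.1],[[0,0,-1.26],[0,0,0],0.1],[[0,0,-1.3914],[0,0,0],0.1]]' >/dev/null
python3 -m pendant '[[[0,0,0],[0,0,0],0.1],[[0,0,0],[0,0,0.03],0.1],[[0,0,0],[0,0,0.06],0.1],[[0,0,0],[0,0,0.085],0.1],[[0,0,0],[0,0,0.10],0.1],[[0,0,0],[0,0,0.107],0.1],[[0,0,0],[0,0,0.109],0.1],[[0,0,0],[0,0,0.109],0.1],[[0,0,0],[0,0,0.109],0.1]]' >/dev/null
python3 -c "from h import *;st()"
python3 -m pendant '[[[0,0,0],[0,0,0.002],0.1],[[0,0,0],[0,0,0.004],0.1],[[0,0,0],[0,0,0.006],0.1],[[0,0,0],[0,0,0.008],0.1],[[0,0,0],[0,0,0.008],0.1]]' >/dev/null
python3 -c "from h import *;st()"
```

```text
t 8.3 p [0.61   0.1432 0.0719] yaw 109.19 tilt 0.12 F [ 0.44  0.54 -1.83] M [0.025 0.012 0.062] op 0.272 q [ 0.    0.98 -0.57  1.67  0.75  0.72  0.96]
t 8.8 p [0.609  0.1427 0.0623] yaw 109.21 tilt 0.03 F [-0.64  0.14 -1.09] M [ 0.057  0.053 -0.028] op 0.270 q [-0.    0.99 -0.56  1.67  0.76  0.71  0.95]
```

```bash
python3 -m pendant '[[[0,0,0],[0,0,0.001],0.1],[[0,0,0],[0,0,0.002],0.1],[[0,0,0],[0,0,0.003],0.1],[[0,0,0],[0,0,0.003],0.1]]' >/dev/null
python3 -c "from h import *;st()"
python3 -m pendant '[[[0,0,0],[0,0,0.001],0.1],[[0,0,0],[0,0,0.002],0.1],[[0,0,0],[0,0,0.003],0.1],[[0,0,0],[0,0,0.003],0.1]]' >/dev/null
python3 - <<'E'
from h import *
s=st(); b=snap('scene','scene5');a=snap('top','top5')
p=proj(b,s['tool_pos']+[0,0,-.02]);x,y=int(p[0])-40,int(p[1])-30
i=cv2.resize(b['image'][y:y+60,x:x+80,::-1],(800,600),interpolation=cv2.INTER_CUBIC);cv2.imwrite('pics/z7.png',np.clip(i*1.8,0,255).astype(np.uint8))
E
```

```text
t 9.2 p [0.6092 0.1428 0.0595] yaw 109.22 tilt 0.01 F [-0.46 -0.17 -1.49] M [0.081 0.015 0.028] op 0.273 q [-0.    1.   -0.56  1.67  0.76  0.7   0.95]
t 9.6 p [0.6092 0.1428 0.0565] yaw 109.21 tilt 0.01 F [-0.63  0.67 -1.65] M [0.072 0.029 0.003] op 0.269 q [-0.01  1.   -0.56  1.67  0.76  0.7   0.94]
```

The weight still hangs freely with the head about 8 mm below the foot's top, so it has entered. Continuing down.

```bash
python3 -m pendant '[[[0,0,0],[0,0,0.001],0.1],[[0,0,0],[0,0,0.002],0.1],[[0,0,0],[0,0,0.004],0.1],[[0,0,0],[0,0,0.006],0.1],[[0,0,0],[0,0,0.008],0.1],[[0,0,0],[0,0,0.008],0.1]]' >/dev/null
python3 -c "from h import *;st()"
python3 -m pendant '[[[0,0,0],[0,0,0.0005],0.1],[[0,0,0],[0,0,0.001],0.1],[[0,0,0],[0,0,0.0015],0.1],[[0,0,0],[0,0,0.002],0.1],[[0,0,0],[0,0,0.002],0.1]]' >/dev/null
python3 -c "from h import *;st()"
```

```text
t 10.3 p [0.6091 0.1427 0.0483] yaw 109.21 tilt 0.03 F [ 0.17  0.11 -1.64] M [0.034 0.019 0.004] op 0.274 q [-0.01  1.01 -0.55  1.67  0.77  0.69  0.94]
t 10.8 p [0.6092 0.1428 0.0467] yaw 109.21 tilt 0.01 F [ 0.8  -0.47 -1.95] M [ 0.023 -0.04  -0.001] op 0.271 q [-0.01  1.02 -0.55  1.67  0.78  0.68  0.93]
```

```bash
for k in 1 2 3; do python3 -m pendant '[[[0,0,0],[0,0,0.0005],0.1],[[0,0,0],[0,0,0.001],0.1],[[0,0,0],[0,0,0.001],0.1]]' >/dev/null
python3 -c "from h import *;st()"; done
```

```text
t 11.1 p [0.6092 0.1428 0.0456] yaw 109.21 tilt 0.00 F [-0.09  0.11 -2.15] M [ 0.021 -0.02   0.002] op 0.271 q [-0.01  1.02 -0.55  1.67  0.78  0.68  0.93]
t 11.4 p [0.6093 0.1429 0.0448] yaw 109.22 tilt 0.01 F [-0.13 -0.47 -0.69] M [ 0.02   0.122 -0.013] op 0.272 q [-0.01  1.02 -0.55  1.67  0.78  0.68  0.93]
t 11.7 p [0.6094 0.1429 0.0447] yaw 109.21 tilt 0.04 F [-2.2  -2.54  6.31] M [-0.194  0.451  0.051] op 0.274 q [-0.01  1.02 -0.54  1.67  0.78  0.68  0.93]
```

Contact comes at TCP z 0.0447, which fits the flange resting on the foot (0.043–0.0455 expected). I'll ease off and start turning clockwise.

```bash
python3 -m pendant '[[[0,0,0],[0,0,-0.0007],0.1],[[0,0,0],[0,0,-0.0007],0.1]]' >/dev/null
python3 -c "from h import *;st()"
python3 -m pendant '[[[0,0,0.08],[0,0,0],0.1],[[0,0,0.16],[0,0,0],0.1],[[0,0,0.24],[0,0,0],0.1],[[0,0,0.32],[0,0,0],0.1],[[0,0,0.4],[0,0,0],0.1],[[0,0,0.4],[0,0,0],0.1]]' >/dev/null
python3 -c "from h import *;st()"
python3 -m pendant '[[[0,0,0.08],[0,0,0],0.1],[[0,0,0.16],[0,0,0],0.1],[[0,0,0.24],[0,0,0],0.1],[[0,0,0.32],[0,0,0],0.1],[[0,0,0.4],[0,0,0],0.1],[[0,0,0.4],[0,0,0],0.1]]' >/dev/null
python3 -c "from h import *;st()"
```

```text
t 11.9 p [0.6094 0.1429 0.0447] yaw 109.21 tilt 0.02 F [-1.27  0.15  3.21] M [-0.098  0.305  0.032] op 0.271 q [-0.01  1.02 -0.55  1.67  0.78  0.68  0.93]
t 12.5 p [0.6098 0.1427 0.0448] yaw 86.28 tilt 0.07 F [-1.02 -0.82  3.64] M [-0.162  0.081  0.026] op 0.273 q [-0.06  1.   -0.45  1.68  0.67  0.62  0.62]
t 13.1 p [0.6097 0.1423 0.0447] yaw 63.45 tilt 0.08 F [ 0.   -1.12  5.47] M [-0.447  0.055  0.036] op 0.272 q [-0.11  0.98 -0.35  1.68  0.55  0.58  0.32]
```

```bash
python3 -m pendant '[[[0,0,0.08],[0,0,-0.0004],0.1],[[0,0,0.16],[0,0,-0.0006],0.1],[[0,0,0.24],[0,0,-0.0006],0.1],[[0,0,0.32],[0,0,-0.0006],0.1],[[0,0,0.4],[0,0,-0.0006],0.1],[[0,0,0.4],[0,0,-0.0006],0.1]]' >/dev/null
python3 -c "from h import *;st()"
for k in 1 2 3; do python3 -m pendant '[[[0,0,0.07],[0,0,0],0.1],[[0,0,0.14],[0,0,0],0.1],[[0,0,0.2],[0,0,0],0.1],[[0,0,0.2],[0,0,0],0.1]]' >/dev/null
python3 -c "from h import *;st()"; done
```

```text
t 13.7 p [0.6092 0.1425 0.0448] yaw 40.60 tilt 0.04 F [-0.35 -1.35  1.03] M [-0.299  0.112 -0.04 ] op 0.270 q [-0.17  0.97 -0.25  1.68  0.41  0.54  0.04]
t 14.1 p [0.6093 0.1424 0.0448] yaw 29.18 tilt 0.03 F [ 0.24 -2.21  1.43] M [-0.502 -0.015  0.009] op 0.274 q [-0.19  0.97 -0.2   1.68  0.34  0.52 -0.1 ]
t 14.5 p [0.6094 0.1424 0.0449] yaw 17.72 tilt 0.03 F [ 0.51 -1.88  0.95] M [-0.481 -0.089 -0.   ] op 0.271 q [-0.22  0.97 -0.16  1.69  0.26  0.51 -0.23]
t 14.9 p [0.61   0.1421 0.0449] yaw 6.25 tilt 0.09 F [ 2.76 -2.32 -0.63] M [-0.777 -0.479  0.103] op 0.273 q [-0.24  0.96 -0.11  1.69  0.19  0.5  -0.36]
```

Mz rises to about 0.1 after 103°, so the head has reached the wall stop and the nut now runs on the thread. Continuing in small steps while watching Mz.

```bash
python3 -m pendant '[[[0,0,0.07],[0.0004,0.0004,0],0.1],[[0,0,0.14],[0.0004,0.0004,0],0.1],[[0,0,0.2],[0.0004,0.0004,0],0.1],[[0,0,0.2],[0.0004,0.0004,0],0.1]]' >/dev/null
python3 -c "from h import *;st()"
for k in 1 2 3; do python3 -m pendant '[[[0,0,0.07],[0,0,0],0.1],[[0,0,0.14],[0,0,0],0.1],[[0,0,0.2],[0,0,0],0.1],[[0,0,0.2],[0,0,0],0.1]]' >/dev/null
python3 -c "from h import *;st()"; done
```

```text
t 15.3 p [0.6101 0.1419 0.0448] yaw -5.20 tilt 0.05 F [ 2.32 -3.62 -0.69] M [-0.719 -0.363  0.126] op 0.270 q [-0.27  0.96 -0.06  1.69  0.11  0.49 -0.49]
t 15.7 p [0.6101 0.142  0.0448] yaw -16.66 tilt 0.05 F [ 2.05 -3.76 -1.11] M [-0.745 -0.479  0.117] op 0.269 q [-0.29  0.96 -0.02  1.69  0.03  0.49 -0.62]
t 16.1 p [0.61   0.1422 0.0448] yaw -28.11 tilt 0.04 F [ 3.17 -3.97 -2.57] M [-0.816 -0.591  0.096] op 0.276 q [-0.32  0.97  0.03  1.69 -0.05  0.49 -0.75]
t 16.5 p [0.61   0.1422 0.0448] yaw -39.57 tilt 0.04 F [ 3.19 -3.36 -2.33] M [-0.833 -0.611  0.06 ] op 0.268 q [-0.34  0.97  0.08  1.69 -0.13  0.49 -0.87]
```

```bash
for k in 1 2 3; do python3 -m pendant '[[[0,0,0.06],[0,0,0],0.1],[[0,0,0.12],[0,0,0],0.1],[[0,0,0.15],[0,0,0],0.1],[[0,0,0.15],[0,0,0],0.1]]' >/dev/null
python3 -c "from h import *;st()"; done
```

```text
t 16.9 p [0.61   0.1423 0.0449] yaw -48.22 tilt 0.03 F [ 3.4  -2.62 -3.98] M [-0.813 -0.743  0.153] op 0.269 q [-0.36  0.97  0.11  1.69 -0.19  0.49 -0.97]
t 17.3 p [0.6099 0.1424 0.0448] yaw -56.86 tilt 0.03 F [ 3.58 -2.62 -4.64] M [-0.819 -0.787  0.155] op 0.272 q [-0.38  0.97  0.14  1.69 -0.25  0.49 -1.07]
t 17.7 p [0.6099 0.1425 0.0448] yaw -65.48 tilt 0.03 F [ 3.82 -3.8  -4.49] M [-0.802 -0.804  0.11 ] op 0.273 q [-0.4   0.98  0.18  1.7  -0.31  0.5  -1.16]
```

```bash
for k in 1 2 3; do python3 -m pendant '[[[0,0,0.05],[0,0,0.0001],0.1],[[0,0,0.1],[0,0,0.0002],0.1],[[0,0,0.1],[0,0,0.0002],0.1]]' >/dev/null
python3 -c "from h import *;st()"; for j in 1 2 3; do python3 -m pendant '[[[0,0,0],[0,0,0],0.1]]' >/dev/null; python3 -c "from h import *;print(r.get_state()['moment'][2])"; done; done
```

```text
t 18.0 p [0.61   0.1425 0.0448] yaw -71.22 tilt 0.04 F [ 3.46 -3.36 -3.29] M [-0.772 -0.71   0.055] op 0.272 q [-0.41  0.98  0.2   1.7  -0.35  0.5  -1.23]
0.1352804327603304
0.1511972895606021
0.09422901222763111
t 18.6 p [0.61   0.1426 0.0448] yaw -76.96 tilt 0.04 F [ 3.57 -3.23 -2.05] M [-0.735 -0.686  0.098] op 0.273 q [-0.43  0.98  0.23  1.7  -0.39  0.51 -1.29]
0.10518648391111468
0.07192024105889414
0.1328297209003781
t 19.2 p [0.61   0.1426 0.0447] yaw -82.71 tilt 0.04 F [ 4.73 -2.6   0.01] M [-0.704 -0.667  0.13 ] op 0.269 q [-0.44  0.99  0.25  1.7  -0.43  0.51 -1.36]
0.18109416378720294
0.17893723850464271
0.17950310470580516
```

Mean Mz jumped to about 0.17 at yaw -83, so the nut is probably biting. Finer steps now, averaging the readings.

```bash
for j in 1 2 3 4 5; do python3 -m pendant '[[[0,0,0],[0,0,0],0.1]]' >/dev/null; python3 -c "from h import *;s=r.get_state();print(s['moment'][2],s['contact_force'])"; done
echo; python3 -m pendant '[[[0,0,0.05],[0,0,0],0.1],[[0,0,0.05],[0,0,0],0.1]]' >/dev/null
for j in 1 2 3 4 5; do python3 -m pendant '[[[0,0,0],[0,0,0],0.1]]' >/dev/null; python3 -c "from h import *;s=r.get_state();print(s['moment'][2],s['contact_force'])"; done
```

```text
0.14983170589952516 [ 3.14671551 -3.23795138  1.369841  ]
0.1595352967132824 [ 2.49931558 -2.53257644  2.70057313]
0.1593453508695281 [ 3.48293645 -3.30820292  1.90552973]
0.13286706448347538 [ 4.14448411 -2.82648395  3.24735222]
0.17573792078308886 [ 3.26408816 -2.25696144  3.08490494]

0.20657297944950334 [ 2.98645532 -2.10071789  5.23404187]
0.24043342170278154 [ 4.43702602 -2.26056375  5.048237  ]
0.19639885711634547 [ 2.90996498 -2.43181358  4.89404048]
0.24238872672616574 [ 3.64099933 -1.7131888   5.27396343]
0.12325571030237253 [ 4.22173096 -1.93809648  4.74049616]
```

```bash
python3 -m pendant '[[[0,0,0],[0,0,-0.0003],0.1],[[0,0,0],[0,0,-0.0005],0.1]]' >/dev/null
for j in 1 2 3 4 5 6; do python3 -m pendant '[[[0,0,0],[0,0,0],0.1]]' >/dev/null; python3 -c "from h import *;s=r.get_state();print(s['clock'],s['tool_pos'][2],s['moment'][2],s['contact_force'])"; done
```

```text
21.0 0.04467099153497132 0.13785301386323462 [ 4.74438693 -2.52581285  2.04112453]
21.1 0.04468272594305616 0.17960814274114464 [ 4.93991425 -1.43620404  1.89902008]
21.2 0.04466768434173594 0.18699142314989026 [ 4.59932061 -1.91817742  2.80748695]
21.3 0.04466514267490272 0.17610264273820947 [ 5.26320194 -2.75542177  1.80509237]
21.4 0.04466584852925312 0.21794253541703315 [ 4.67203437 -1.80804317  2.46683526]
21.5 0.04468761037688324 0.19343895786602802 [ 5.19575777 -1.82657404  1.25419316]
```

```bash
python3 -m pendant '[[[0,0,0.04],[0,0,-0.0002],0.1],[[0,0,0.04],[0,0,-0.0002],0.1]]' >/dev/null
for j in 1 2 3 4 5 6; do python3 -m pendant '[[[0,0,0],[0,0,0],0.1]]' >/dev/null; python3 -c "from h import *;s=r.get_state();print(s['clock'],s['tool_pos'][2],s['moment'][2],s['contact_force'])"; done
```

```text
21.8 0.04466534768444972 0.17826571458375326 [ 5.19884781 -2.33650032  0.4972033 ]
21.9 0.044675958243379846 0.19203648663247028 [ 4.77251457 -2.11936056  0.23039554]
22.0 0.04469981397156905 0.21359471152547888 [ 5.9181014  -2.9733649   0.31949005]
22.1 0.04469149228537534 0.16228635547856135 [ 5.99055056 -2.59841354  0.79342241]
22.2 0.044659602870162414 0.1753901790519506 [ 5.03301697 -2.81235836  0.59021554]
22.3 0.04468038715139057 0.1665576599748625 [ 4.74537081 -2.21204243 -0.61289606]
```

```bash
python3 -m pendant '[[[0,0,0.05],[0,0,-0.0001],0.1],[[0,0,0.05],[0,0,-0.0001],0.1]]' >/dev/null
for j in 1 2 3 4 5 6 7 8; do python3 -m pendant '[[[0,0,0],[0,0,0],0.1]]' >/dev/null; python3 -c "from h import *;s=r.get_state();print(s['clock'],s['tool_pos'][2],s['moment'][2],s['contact_force'])"; done
```

```text
22.6 0.04465487312410222 0.2516211069723965 [ 5.93952333 -2.3597141  -0.85148115]
22.7 0.04467294946904138 0.21315046895216092 [ 5.37628266 -1.61563346 -0.19325848]
22.8 0.044656991524373225 0.18246680396724757 [ 5.28782211 -1.37761547 -1.50671042]
22.9 0.044669236165802206 0.17918316224506572 [ 4.11453014 -1.68145081 -0.43232688]
23.0 0.04468227599556676 0.1863301881587313 [ 4.93742601 -1.71960217 -0.00704031]
23.1 0.04466678375762196 0.18924177300701228 [ 5.91075667 -1.94600339  0.56924235]
23.2 0.04468767047875558 0.18460488731611335 [ 5.35298525 -2.62537065 -0.15424722]
23.3 0.04467964576651422 0.18711248626508342 [ 5.46026741 -2.40961504 -0.54426137]
```

Mean Mz ≈0.197 N m with no lean, so it is hand-tight. Releasing and lifting clear.

```bash
python3 -m pendant '[[[0,0,0],[0,0,0],0.5],[[0,0,0],[0,0,0],0.5],[[0,0,0],[0,0,0],0.5],[[0,0,0],[0,0,0],0.5],[[0,0,0],[0,0,0],0.5],[[0,0,0],[0,0,0],0.5]]'
python3 -m pendant '[[[0,0,0],[0,0,-0.01],0.5],[[0,0,0],[0,0,-0.03],0.5],[[0,0,0],[0,0,-0.06],0.5],[[0,0,0],[0,0,-0.1],0.5],[[0,0,0],[0,0,-0.15],0.5],[[0,0,0],[0,0,-0.2],0.5],[[0,0,0],[0,0,-0.24],0.5],[[0,0,0],[0,0,-0.24],0.5]]'
python3 -c "from h import *
st();rows([.61,.1424,.285],-91,[.45,.35,.285],-91)"
```

```text
clock: 23.9
tool_pos: [0.6094, 0.1426, 0.0451]
eef_rot: [-0.702, 0.712, 0.0, -0.0]
contact_force: [-0.1, -0.1, -0.1]
opening: 0.503
clock: 24.7
tool_pos: [0.6132, 0.1421, 0.2925]
eef_rot: [-0.702, 0.712, -0.004, 0.005]
contact_force: [0.6, -0.1, -0.2]
opening: 0.505
t 24.7 p [0.6132 0.1421 0.2925] yaw -90.78 tilt 0.75 F [ 0.62 -0.08 -0.2 ] M [-0.022  0.149 -0.022] op 0.505 q [-0.55  0.68  0.47  1.53 -0.34  1.   -1.57]
wz 0.0000 t [-0.2048  0.1636  0.    ]
```

```bash
python3 -m pendant '[[[0,0,0],[-0.04,0.03,0],0.5],[[0,0,0],[-0.08,0.065,0],0.5],[[0,0,0],[-0.12,0.1,0],0.5],[[0,0,0],[-0.16,0.13,0],0.5],[[0,0,0],[-0.205,0.163,0],0.5],[[0,0,0],[-0.205,0.163,0],0.5],[[0,0,0],[-0.205,0.163,0],0.5],[[0,0,0],[-0.205,0.163,0],0.5]]'
python3 - <<'E'
from h import *
st();b=snap('scene','scene9');a=snap('top','top9')
i=np.hstack([cv2.resize(a['image'][180:240,270:350],(400,300),interpolation=2),cv2.resize(b['image'][195:240,340:400],(400,300),interpolation=2)])
j=np.hstack([cv2.resize(a['image'],(400,300),interpolation=3),cv2.resize(b['image'],(400,300),interpolation=3)])
cv2.imwrite('pics/z9.png',np.vstack([i,j])[:,:,::-1])
B0=np.load('pics/scene0.npz')['image'];A0=np.load('pics/top0.npz')['image']
E
```

```text
clock: 25.5
tool_pos: [0.4502, 0.3479, 0.2853]
eef_rot: [-0.702, 0.712, -0.001, -0.0]
contact_force: [0.7, -0.6, 0.5]
opening: 0.497
t 25.5 p [0.4502 0.3479 0.2853] yaw -90.85 tilt 0.09 F [ 0.74 -0.55  0.51] M [0.012 0.134 0.024] op 0.497 q [-1.03  0.61  0.51  1.71 -0.36  0.91 -1.97]
```

View pics/z9.png

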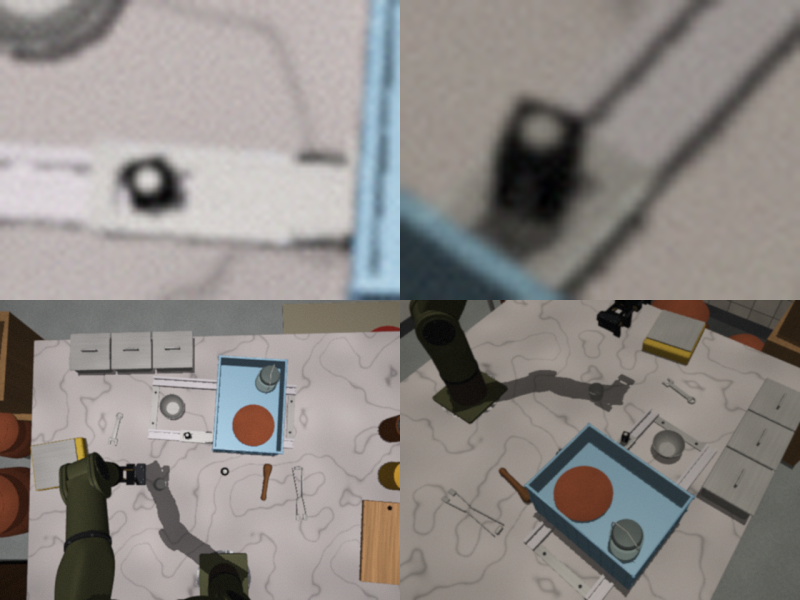

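Run:
```python
from h import *
def shift(f,f2,x,y,w,h):
    a=[cv2.cvtColor(np.load('pics/%s.npz'%k)['image'],cv2.COLOR_RGB2GRAY).astype(np.float32)[y:y+h,x:x+w] for k in(f,f2)]
    return np.round(cv2.phaseCorrelate(a[0],a[1],cv2.createHanningWindow((w,h),5)),2)
for n,b in dict(stop_foot=(311,200,32,34),crate=(335,85,130,165),foot=(345,260,30,30),bowl=(250,145,50,50),spanner=(170,175,32,64)).items(): print(n,*shift('top0','top9',*b))
A=np.load('pics/top9.npz');print('grip at',onz(A,270+150/5-.5,180+183/5-.5,.07))
st(); print(r.finish_job())
```

```text
Traceback (most recent call last):
ValueError: setting an array element with a sequence. The requested array has an inhomogeneous shape after 1 dimensions. The detected shape was (2,) + inhomogeneous part.
```

Run:
```python
from h import *
def shift(f,f2,x,y,w,h):
    a=[cv2.cvtColor(np.load('pics/%s.npz'%k)['image'],cv2.COLOR_RGB2GRAY).astype(np.float32)[y:y+h,x:x+w] for k in(f,f2)]
    return cv2.phaseCorrelate(a[0],a[1],cv2.createHanningWindow((w,h),5))
for n,b in dict(stop_foot=(311,200,32,34),crate=(335,85,130,165),foot=(345,260,30,30),bowl=(250,145,50,50),spanner=(170,175,32,64)).items(): print(n,*shift('top0','top9',*b))
A=np.load('pics/top9.npz');print('grip at',onz(A,270+150/5-.5,180+183/5-.5,.07))
```

```text
stop_foot (0.008505339082709895, -0.07739605456850995) 0.9189692396256659
crate (0.4913325956059822, 0.0013410737415142648) 1.1110880808575163
foot (0.17024913316875434, -0.10735140955553035) 0.8987156740824381
bowl (-0.056802148944644415, -0.03311006909489578) 1.0470203197479249
spanner (0.017753953568110603, -0.09583333771661273) 0.926021745428443
grip at [0.60841357 0.14152792 0.07      ]
```

```bash
python3 -c "
from h import *
print(r.finish_job())"
```

```text
the job is handed in; nothing more can be done
None
```

The stop is locked to its rail with the bolt, and I handed the job in at about 25.6 s with the gripper open and well clear.

**What I did:** I gripped the nut and found the head's angle to the jaws from two scene views, about -24.4° in each. I lowered the head lengthwise through the hole until the flange touched the foot. Contact came at TCP height 0.0447 m, where 0.043–0.0455 was expected. I then turned it about 200° clockwise in all:
- **Head stop:** the head came up against the slot wall after about 100°.
- **Bite:** the nut began to bite at about yaw -78.
- **Final torque:** it averaged about 0.197 N m over 8 readings with no lean. Single readings were noisy, with a spread of about 0.03 N m.

**Last checks:**
- The final pictures show the nut standing on the foot at (0.608, 0.142), about 1 mm from the measured hole centre.
- The stop's foot, spare foot, bowl and spanner moved less than 0.2 px between the first and last top views (1 px is about 2.7 mm). I did not check the cup, pestle and tongs that way; in the last picture nothing looks knocked over.

**What disagreed or stayed uncertain:**
- **Crates:** the same comparison gave a 0.5 px shift for the crates. I think that is an artefact, because the stop between them and the bolt did not move, but I did not check it.
- **Clamp force:** I could not measure it directly. There was a steady side load of 5–6 N, and the torque before the bite was about 0.1 N m instead of 0.07. Going by the torque and the angle turned after the bite, the clamp is about 11–14 N, towards the low end of the right range.
- **Head angle:** my first estimate on the bench, about 80°, disagreed with the view after lifting, about 51°. A shadow probably misled the first one, or the bolt turned as the jaws closed. I used the lifted views.
- **Lean on the bolt:** the vertical force reached about 6 N at first contact and during the turn. I eased it off each time.

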